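# Unlock the blade box and hold the key turned

## Robot

A 6-joint arm with a two-finger parallel gripper is mounted at the origin on the work surface. World frame = base frame: x ahead of the robot, y to its left, z up, the work surface at z = 0. Lengths are in m, angles in degrees, forces in N, time in s.
With the tool pointing down it reaches from about 0.3 to 0.875 m from the base axis. Payload 4.2 kg.
Tool frame: the origin (TCP) lies midway between the tips of the shut fingers; the grasp point (between the pads) lies 19 mm behind it; z points along the fingers, y is the line along which they close (so a half turn about z gives the same grasp; the last joint's range is limited). The gripper opens to 85 mm and grips with 20 to 120 N. Pads are 22 mm wide; open, the fingers measure 114 mm over their backs; the gripper's body (76 mm by 85 mm) begins 54 mm behind the grasp point. The pads swing forward as they close: fully open they stand 13 mm farther back than shut.
Start: joints at [68.354, 18.312, 89.639, -0, 72.044, -1.146], TCP at [0.201, 0.539, 0.2] pointing down, gripper open.
Joint ranges: [-177.97, 177.97], [-48.28, 115.42], [12.27, 149.76], [-77.06, 257.06], [2.81, 150.46], [-146.56, 146.56]. Speed limits (degrees/s): [147.25, 147.25, 180, 180, 180, 180].

## Interface

Orientations are given as a 3x3 rotation matrix whose columns are the frame's x, y, z axes.
In Python, from cell import arm, eyes gives the robot as it stands. Calls block until the motion is done:
- arm.move_ptp(position, orientation): joint-space move of the TCP to a pose.
- arm.move_l(position, rotation=None, speed=0.15, stop_force=None): straight line of the TCP; rotation=None keeps the orientation; speed is the mean speed in m/s. With stop_force (N) it stops when the force on the tool has changed by that much, and returns True; else False.
- arm.move_joints(angles): joint-space move.
- arm.release() and arm.close_gripper(newtons=None): open the fingers fully, or close them until they stop; newtons is the grip in N (None keeps the last).
- arm.pause(seconds).
- arm.solve_ik(position, orientation): joint angles nearest the present ones, or None.
- eyes.read_camera(name): name is "scene" or "top"; returns the picture (384x512x3 uint8, red, green, blue); there is no depth.
- eyes.camera_model(name): a dict with "fx", "fy", "cx", "cy" (pixels), "T" (4x4, takes a point from camera to world coordinates). Camera axes: x right, y down, z forward; pixel columns grow to the right and rows downward; lengths in m; the calibration is good to about 2 mm. A picture is of the moment at which its call begins. camera_model takes no time and is no camera call.
A pose or a line that the arm cannot do raises arm.PlanningError and nothing moves.
- arm.close_job(): hands the job in; it is judged then, once.
Readings, each from a call of its own:
- arm.get_clock(): time.
- arm.get_joint_pos(): joint angles.
- arm.get_qvel(): joint speeds.
- arm.get_joint_efforts(): joint torques, N m.
- arm.get_ee_pos(): TCP position.
- arm.get_tcp_rot(): TCP orientation.
- arm.get_ft_force(): force on the tool from outside, world axes, zero at the start.
- arm.get_wrist_torque(): the same for the moment, N m.
- arm.get_grip_width(): finger opening in m.
- arm.get_finger_force(): force on a finger pad.
Only numpy, scipy, OpenCV 4.12 (cv2) and the standard library are available. Lean on these libraries where they do the work, as an engineer would, in place of code of your own. Each camera call takes 0.05 s, during which the arm holds its last target. There are 200 camera calls.

## Task

Unlock the steel blade box: take the round-headed key out of the wooden key block and push it fully home in the lock on the box's lid - its pins stick, so ease it past them, with a wiggle if need be, without ramming it - and only then turn it clockwise a quarter turn. The latch springs back, so finish with your fingers still on the key, holding it home and turned so that I can lift the lid; leave the other two keys in their block and do not disturb anything else.

Things in the scene. Friction and masses are not known exactly. Their poses are not given: they have to be found in the camera images.
- round_key: The key to use: black round head on a 16 x 10 mm neck 10 mm high; steel blade below it 9 mm wide (x), 3.5 mm thick (y), 26 mm long, its last 6 mm narrowing to 3 mm; 25 g; double-sided, goes in either way round. Origin: centre of the neck's underside, where the blade begins; z up, away from the tip; x along the width of blade and head. Starts blade down in a slot of the block, neck on its top.
- key_head (a point): Centre of the round key's head, an upright disc 30 mm across, 10 mm thick; 25 mm above the key's origin. Same axes: pinch it across y.
- slab_key: Another lock's key, standing in the same block: black upright slab head 14 mm wide, 44 mm high, 10 mm thick. Same origin and axes. Stays where it is.
- tee_key: Another lock's key, standing in the same block: black T-bar head 44 mm wide, 10 mm thick, its top at z = 28 mm. Same origin and axes. Stays where it is.
- key_block: Fixed wooden block 50 x 180 x 36 mm with three 4.5 x 10 mm slots, 30 mm deep, in its top at y = -60, 0 and 60 mm, x = 0, each 10 mm long along y; one key stands in each, which one where varies. Origin: centre of its underside.
- blade_box: Fixed grey steel box 160 (x) x 200 (y) mm, lid top 90 mm high; lock axis at x = -45 mm, y = 0, in the lid near the front (-x) edge; a steel bail lies folded on the lid from x = 22 to 56 mm, up to 99 mm high. Origin: centre of its underside.
- lock_mouth (a point): Centre of the keyway's mouth on the face of the brass lock plug, 94 mm above the shelf; z up along the lock's axis, x along the keyway; turns with the plug. Keyway 10 mm long (x), 4.5 mm wide (y), over 30 mm deep, countersunk to 13 x 8 mm; face 20 mm across. A key that is home has its neck on this face.
- lock_pins (a point): A point in the keyway 17 mm below its mouth, at the deeper of two sticky sprung pins (9 and 17 mm down, one from each end of the keyway). The key's tip pushes them aside, which takes 10 to 20 N in a straight push; where it sticks, rocking the key 1 or 2 mm along the keyway frees it.
- lock_plug (a joint): Angle of the plug, rad: 0 at rest (keyway along the box's x), growing clockwise seen from above, stop at 1.571. A return spring, 0.015 N m at rest and 0.06 N m at the stop, turns it back if let go. The key has about 0.12 to 0.2 rad of play in the keyway, so the plug lags the key by that much.
- orc_board: Bystander: cork board 130 x 200 x 12 mm with six grey-primed orc figures, 50 mm high in all. Origin: centre of its underside.
- palette: Bystander: round ivory ceramic palette, 140 mm across, 10 mm high. Origin: centre of its underside.
- magnifier: Bystander: smoked acrylic hand magnifier lying flat, 98 mm across, with a 95 mm handle to its -x. Origin: centre of the underside of its lens.
- tweezers_a: Bystander: steel tweezers lying flat, 126 mm long, 6 mm high, between box and block. Origin: centre of its underside.
- tweezers_b: Bystander: second steel tweezers, same size, beside the washing cup. Origin: centre of its underside.
- wash_cup: Bystander: ribbed plastic washing cup, 74 mm across, 85 mm high. Origin: centre of its underside.
Things that resemble listed ones, but are neither listed nor needed, are in the scene too. There is more than one size of the key_block; the job needs the smallest.

How it is judged (in metres and radians):
On the way, in this order (a step that is already met when the one before it is completed fails the run):
1. the round-headed key is lifted clear of the block in the fingers (z of round_key in the frame of key_block above 0.066 m and contact force between the fingers and round_key above 1 N), for 0.1 s.
2. the key is fully home in the lock, the plug not yet turned (z of round_key in the frame of lock_mouth between -0.004 and 0.0035 m and horizontal distance between round_key and lock_mouth below 0.004 m and angle between round_key's own z axis and vertical below 0.14 rad and value of joint lock_plug below 0.35 rad), for 0.1 s.
At the end, for the whole second after the job is handed in: The round-headed key is home in the lock (neck within 3.5 mm of the face and 4 mm of the axis, upright within 8 degrees), the plug is turned at least 72 degrees clockwise and still, the fingers are still on the key, and the other two keys stand in their slots (z of round_key in the frame of lock_mouth between -0.004 and 0.0035 m and horizontal distance between round_key and lock_mouth below 0.004 m and angle between round_key's own z axis and vertical below 0.14 rad and value of joint lock_plug above 1.25 rad and velocity of joint lock_plug between -0.1 and 0.1 rad/s and contact force between the fingers and round_key above 1 N and distance between each of slab_key, tee_key and key_block below 0.09 m and distance of each of slab_key, tee_key from where it was at the start of the episode below 0.012 m); the arm keeps its last pose, push and grip.
It fails at once if the plug is turned more than 20 degrees while the key is not home (value of joint lock_plug above 0.35 rad and not (z of round_key in the frame of lock_mouth between -0.004 and 0.0035 m and horizontal distance between round_key and lock_mouth below 0.004 m and angle between round_key's own z axis and vertical below 0.14 rad)).
It fails at once if the key is rammed into the lock with more than 60 N (contact force between round_key and blade_box above 60 N).
It fails at once if one of the other keys is moved by more than 12 mm (distance of any of slab_key, tee_key from where it was at the start of the episode above 0.012 m).
It fails at once if a bystander is shifted by more than 25 mm (distance of any of orc_board, palette, magnifier, tweezers_a, tweezers_b, wash_cup from where it was at the start of the episode above 0.025 m).
It also fails if it takes over 45 s, if anything falls off the work surface, if the arm or the gripper's body presses on something with over 40 N, if the wrist force passes 120 N, or if a joint passes its speed limit or range.

## Working session

There is one attempt and no reset: what is moved stays moved. The work goes in short steps, each a Python script; the robot and the scene stay as the last script left them, time stands still between calls to the robot, and variables do not carry over. Pictures are saved under pics/ and viewed, at most 10 in all, crops included, and the job is handed in when it is done.

```bash
mkdir -p pics; ls; python3 - <<'E'
from cell import arm, eyes
import cv2, numpy as np
for n in("scene","top"):
    im=eyes.read_camera(n); cv2.imwrite(f"pics/{n}0.png",im[:,:,::-1])
    m=eyes.camera_model(n); print(n,m["fx"],m["fy"],m["cx"],m["cy"]); print(np.round(m["T"],4))
E
```

```text
pics
scene 360.26317747708055 360.26317747708055 257.30965199070397 194.3376602332405
[[ 0.3116  0.647  -0.6959  1.161 ]
 [ 0.9502 -0.2201  0.2208 -0.2076]
 [-0.0103 -0.73   -0.6834  0.7266]
 [ 0.      0.      0.      1.    ]]
top 376.7186559777075 376.7186559777075 254.3980700386187 185.1580226689138
[[-0.019  -0.9817  0.1894  0.3064]
 [-0.9998  0.019  -0.0019  0.0178]
 [-0.0017 -0.1894 -0.9819  1.1918]
 [ 0.      0.      0.      1.    ]]
```

View pics/scene0.png

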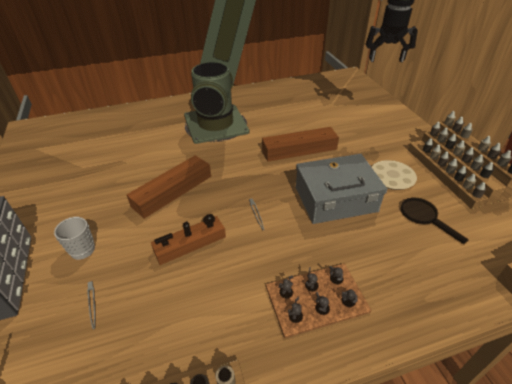

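View pics/top0.png

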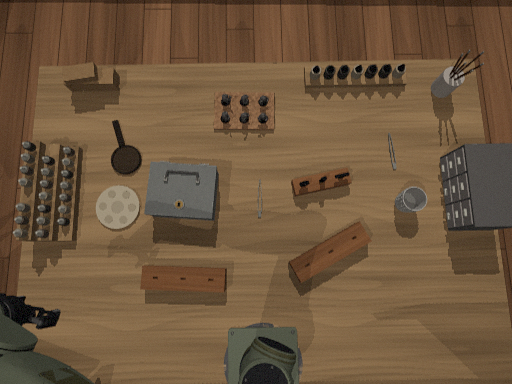

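The scene view shows three wooden blocks. The two at (170,186) and (300,143) are bigger and empty. The smallest, at (188,240), holds three keys, with the T at about (165,240), the slab at (187,229) and the round head at (208,218). In the top view that block is at (322,181) and the box is at (182,190), with its brass lock at (179,203). I'll confirm the key in an enlarged crop.

```bash
python3 - <<'E'
import cv2, numpy as np
s=cv2.imread("pics/scene0.png");t=cv2.imread("pics/top0.png")
r=lambda im,x,y,w,h,k:cv2.resize(im[y:y+h,x:x+w],None,fx=k,fy=k,interpolation=cv2.INTER_CUBIC)
a=np.hstack([r(s,145,205,90,65,4.4),r(s,290,145,90,65,4.4)])
b=np.hstack([r(t,280,155,90,65,4.4),r(t,140,155,90,65,4.4)])
c=np.vstack([a,b]);print(c.shape);cv2.imwrite("pics/crop1.png",c)
E
```

```text
(572, 792, 3)
```

View pics/crop1.png

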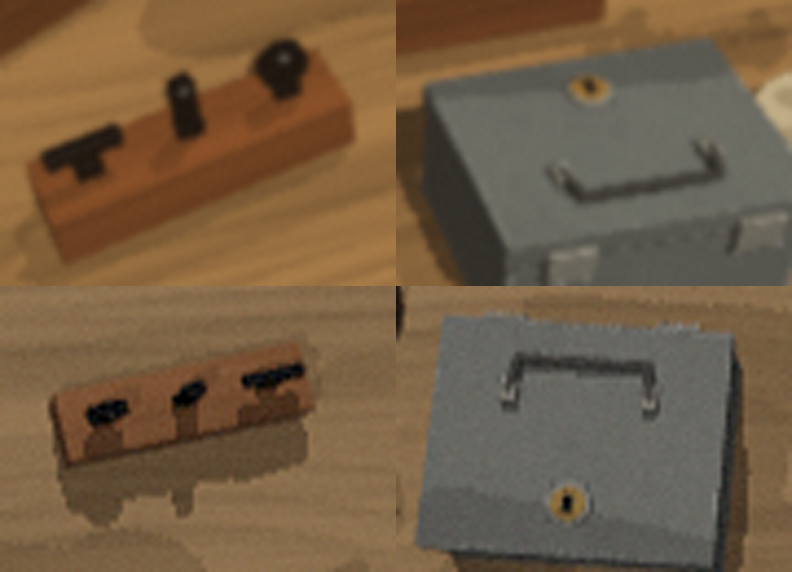

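The crop confirms it. The round head is at scene (208.6,219.8) and top (304,184), at the block end with larger y. The slab is in the middle and the T at the far end. The keyway runs along the box's front-to-back axis. Next I'll measure.

```bash
cat > h.py <<'E'
import cv2, numpy as np
from cell import arm, eyes
M={n:eyes.camera_model(n) for n in("scene","top")}
def ray(n,p):
    m=M[n];d=np.array([(p[0]-m["cx"])/m["fx"],(p[1]-m["cy"])/m["fy"],1.]);T=np.array(m["T"])
    return T[:3,3],T[:3,:3]@d
def plane(n,p,z):
    o,d=ray(n,p);return o+d*(z-o[2])/d[2]
def tri(ps,pt):
    A=np.zeros((3,3));b=np.zeros(3);L=[]
    for n,p in(("scene",ps),("top",pt)):
        o,d=ray(n,p);d=d/np.linalg.norm(d);P=np.eye(3)-np.outer(d,d);A+=P;b+=P@o;L.append((P,o))
    x=np.linalg.solve(A,b);return x,[np.linalg.norm(P@(x-o)) for P,o in L]
def proj(n,X):
    m=M[n];c=np.linalg.inv(m["T"])@np.r_[X,1];return np.array([m["fx"]*c[0]/c[2]+m["cx"],m["fy"]*c[1]/c[2]+m["cy"]])
def blobs(mask,x,y,w,h,amin=8):
    k=np.zeros_like(mask);k[y:y+h,x:x+w]=mask[y:y+h,x:x+w]
    n,l,s,c=cv2.connectedComponentsWithStats(k.astype(np.uint8))
    return [(s[i,4],c[i],l==i) for i in range(1,n) if s[i,4]>=amin]
E
python3 - <<'E'
from h import *
s=cv2.imread("pics/scene0.png");t=cv2.imread("pics/top0.png")
np.set_printoptions(precision=4,suppress=True)
hs,ht=[cv2.cvtColor(i,cv2.COLOR_BGR2HSV).astype(int) for i in(s,t)]
# keys heads
for nm,im,box in(("scene",s,(145,205,90,65)),("top",t,(285,160,75,45))):
    for a,c,m in blobs(im.max(2)<50,*box): print("dark",nm,a,c)
print("round tri",tri((208.6,219.5),(304.3,183.6)))
# brass
bc={}
for nm,h,box in(("scene",hs,(320,155,30,20)),("top",ht,(165,190,30,25))):
    m=(h[...,0]>12)&(h[...,0]<32)&(h[...,1]>110)&(h[...,2]>80)
    for a,c,k in blobs(m,*box):
        hull=cv2.convexHull(np.argwhere(k)[:,::-1].astype(np.int32)); mm=cv2.moments(hull)
        cc=(mm["m10"]/mm["m00"],mm["m01"]/mm["m00"]); bc[nm]=cc
        print("brass",nm,a,c,cc,plane(nm,cc,.094))
print(tri(bc["scene"],bc["top"]))
# lid & block quads from the top view
def quad(k,z,nm):
    c=max(cv2.findContours(k.astype(np.uint8),0,2)[0],key=cv2.contourArea)
    w=np.array([plane("top",p[0],z)[:2] for p in c],np.float32)
    (cx,cy),(a,b),th=cv2.minAreaRect(w);print(nm,cx,cy,a,b,th)
g=(ht[...,1]<70)&(ht[...,2]>75)
k=max(blobs(g,135,150,95,75),key=lambda b:b[0])[2]; quad(k,.09,"lid")
o=((ht[...,0]<13)&(ht[...,1]>110)&(ht[...,2]>60))|(t.max(2)<50)
k=max(blobs(o,285,160,75,45),key=lambda b:b[0])[2]; quad(k,.036,"block")
E
```

```text
dark scene 85 [208.7294 220.2353]
dark scene 61 [186.6393 229.2951]
dark scene 92 [163.6087 239.3696]
dark top 45 [341.1333 175.4   ]
dark top 29 [322.3793 179.5172]
dark top 38 [303.9474 183.4474]
round tri (array([ 0.5274, -0.1375,  0.0563]), [np.float64(0.00022732813296697597), np.float64(0.00022732813296701238)])
brass scene 72 [329.4583 156.125 ] (328.74311926605503, 156.38532110091742) [0.431  0.2419 0.094 ]
brass scene 26 [333.3846 164.6154] (333.4469696969697, 164.6818181818182) [0.4699 0.2371 0.094 ]
brass top 35 [178.6286 204.0286] (178.54726368159203, 204.01492537313433) [0.466  0.2398 0.094 ]
(array([0.4663, 0.24  , 0.0906]), [np.float64(0.00047755643267963503), np.float64(0.0004775564326796517)])
lid 0.5130208730697632 0.23574262857437134 0.20012137293815613 0.16496530175209045 85.08715057373047
block 0.5299988389015198 -0.16334667801856995 0.05140397325158119 0.12233582139015198 9.07759952545166
```

```bash
python3 - <<'E'
from h import *
t=cv2.imread("pics/top0.png").astype(int)
np.set_printoptions(precision=4,suppress=True)
b,g,r=t[...,0],t[...,1],t[...,2]
o=((r>1.75*g)|(t.max(2)<50)).astype(np.uint8)
o=cv2.morphologyEx(o,cv2.MORPH_CLOSE,np.ones((3,3)))
for a,c,k in sorted(blobs(o,285,160,75,45),key=lambda b:-b[0])[:2]:
    c=max(cv2.findContours(k.astype(np.uint8),0,2)[0],key=cv2.contourArea)
    w=np.array([plane("top",p[0],.036)[:2] for p in c],np.float32)
    print(a,cv2.minAreaRect(w)); print(cv2.boxPoints(cv2.minAreaRect(w)))
P={}
for n,p,z in(("slab",(322.4,179.5),.036+.040),("tee",(341.1,175.4),.036+.026),("round",(303.95,183.45),.036+.027)):
    P[n]=plane("top",p,z); print(n,P[n])
for n,p in(("slab",((186.6,229.3),(322.4,179.5))),("tee",((163.6,239.4),(341.1,175.4))),("round",((208.7,220.2),(303.95,183.45)))): print(n,tri(*p))
E
```

```text
47 ((0.5540598034858704, -0.25888997316360474), (0.013101302087306976, 0.04308769851922989), 10.372390747070312)
[[ 0.5437 -0.2389]
 [ 0.5515 -0.2813]
 [ 0.5644 -0.2789]
 [ 0.5566 -0.2365]]
41 ((0.5317503809928894, -0.13834457099437714), (0.019116921350359917, 0.029942020773887634), 48.735076904296875)
[[ 0.5142 -0.1357]
 [ 0.5367 -0.1554]
 [ 0.5493 -0.141 ]
 [ 0.5268 -0.1213]]
slab [ 0.5351 -0.1903  0.076 ]
tee [ 0.5496 -0.2509  0.062 ]
round [ 0.5265 -0.1357  0.063 ]
slab (array([ 0.5396, -0.1953,  0.0531]), [np.float64(0.0007605565366131455), np.float64(0.0007605565366131133)])
tee (array([ 0.552 , -0.2542,  0.0509]), [np.float64(0.0006178024484852778), np.float64(0.0006178024484853321)])
round (array([ 0.5281, -0.1371,  0.0544]), [np.float64(0.00022286926092661197), np.float64(0.0002228692609266222)])
```

```bash
cat >> h.py <<'E'
def R(a):
    a=np.radians(a);c,s=np.cos(a),np.sin(a);return np.array([[c,s,0],[s,-c,0],[0,0,-1.]])
def down(): # present a
    r=np.array(arm.get_tcp_rot());return np.degrees(np.arctan2(r[1,0],r[0,0]))
HEAD=np.array([.5275,-.1365]);LOCK=np.array([.4665,.2396])
E
python3 - <<'E'
from h import *
np.set_printoptions(precision=2,suppress=True)
print(arm.get_clock(),down(),arm.get_joint_pos(),arm.get_grip_width())
for a in(101.4,-78.6): print(a,arm.solve_ik([*HEAD,.12],R(a)))
for a in(175.1,-4.9,175.1-100,-104.9): print(a,arm.solve_ik([*LOCK,.13],R(a)))
E
```

```text
0.1 159.49963402279013 [68.35 18.35 89.7   0.   72.04 -1.15] 0.08533246451274493
101.4 [-15.72  19.27 100.5   -0.    60.23 -27.12]
-78.6 None
175.1 [ 25.93  17.01 102.32  -0.    60.67 -59.17]
-4.9 [ 25.93  17.01 102.32  -0.    60.67 120.83]
75.1 [ 25.93  17.01 102.32  -0.    60.67  40.83]
-104.9 [  25.93   17.01  102.32   -0.     60.67 -139.17]
```

```bash
python3 - <<'E'
from h import *
np.set_printoptions(precision=3,suppress=True)
arm.move_ptp([*HEAD,.13],R(101.4)); 
print(arm.move_l([*HEAD,.043],speed=.1,stop_force=8),arm.get_ee_pos())
f0=np.array(arm.get_ft_force())
arm.close_gripper(20); arm.pause(.2)
print("w",arm.get_grip_width(),"dF",np.array(arm.get_ft_force())-f0,arm.get_finger_force(),arm.get_wrist_torque(),arm.get_clock())
for n in("scene","top"): cv2.imwrite(f"pics/{n}1.png",eyes.read_camera(n)[:,:,::-1])
s=cv2.imread("pics/scene1.png")
cv2.imwrite("pics/crop2.png",cv2.resize(s[165:275,120:270],None,fx=5,fy=5,interpolation=2))
E
```

```text
False [ 0.528 -0.137  0.044]
w 0.0001415888346485383 dF [ 1.349 -0.69   3.953] 2.440850671446242 [ 0.026 -0.424 -0.011] 4.7417
```

View pics/crop2.png

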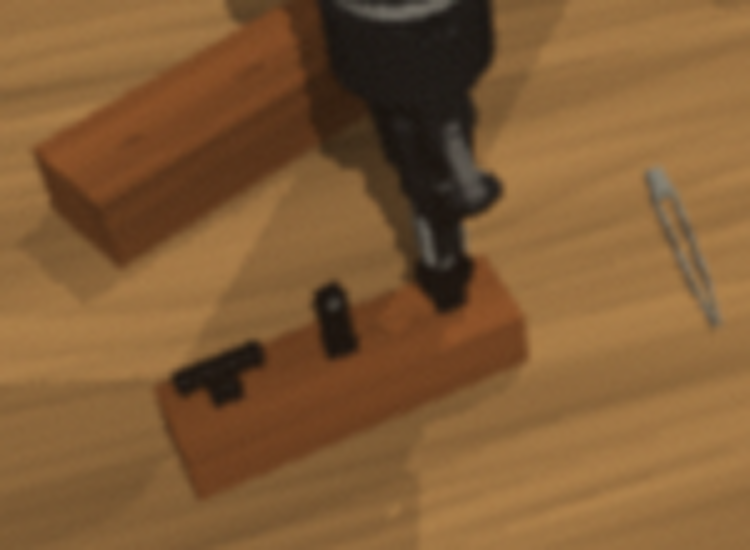

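```bash
python3 - <<'E'
from h import *
s=cv2.imread("pics/scene1.png");t=cv2.imread("pics/top1.png")
f=lambda im,x,y:cv2.convertScaleAbs(cv2.resize(im[y:y+60,x:x+50],None,fx=8,fy=8,interpolation=2),alpha=1.8)
cv2.imwrite("pics/crop3.png",np.hstack([f(s,185,185),f(t,282,150)])); print(proj("scene",[.5275,-.1365,.061]),proj("top",[.5275,-.1365,.061]))
E
```

```text
[208.70216314 218.18650328] [304.10801071 183.25026847]
```

View pics/crop3.png

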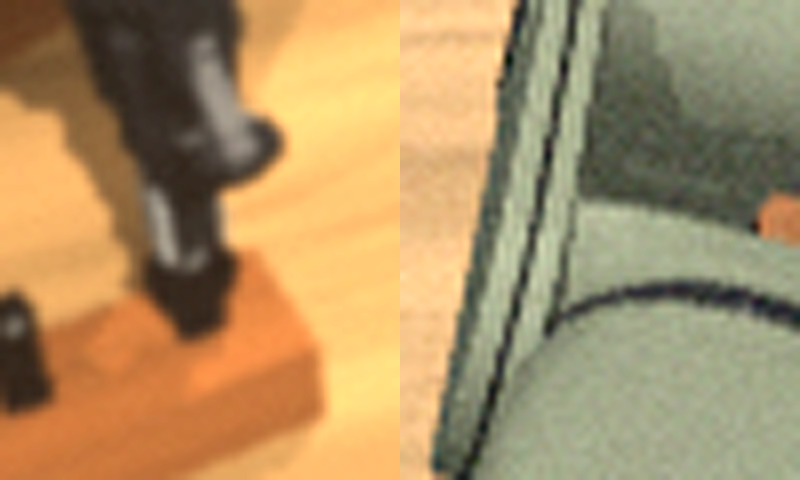

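```bash
python3 - <<'E'
from h import *
np.set_printoptions(precision=3,suppress=True)
rd=lambda:print("w",arm.get_grip_width(),np.array(arm.get_ft_force()),arm.get_finger_force(),np.array(arm.get_ee_pos()),arm.get_clock())
rd();arm.release();rd()
for n in("scene",): cv2.imwrite(f"pics/{n}2.png",eyes.read_camera(n)[:,:,::-1])
s=cv2.imread("pics/scene2.png")
f=lambda im,x,y:cv2.convertScaleAbs(cv2.resize(im[y:y+75,x:x+100],None,fx=8,fy=8,interpolation=2),alpha=1.6)
cv2.imwrite("pics/crop4.png",f(s,165,180))
E
```

```text
w -0.0004213047900997923 [2.054 0.177 4.717] 2.6513140409201696 [ 0.528 -0.137  0.044] 4.8417
w 0.08541008521019329 [ 0.842 -0.137  0.312] 0.0 [ 0.527 -0.136  0.043] 5.625
```

View pics/crop4.png

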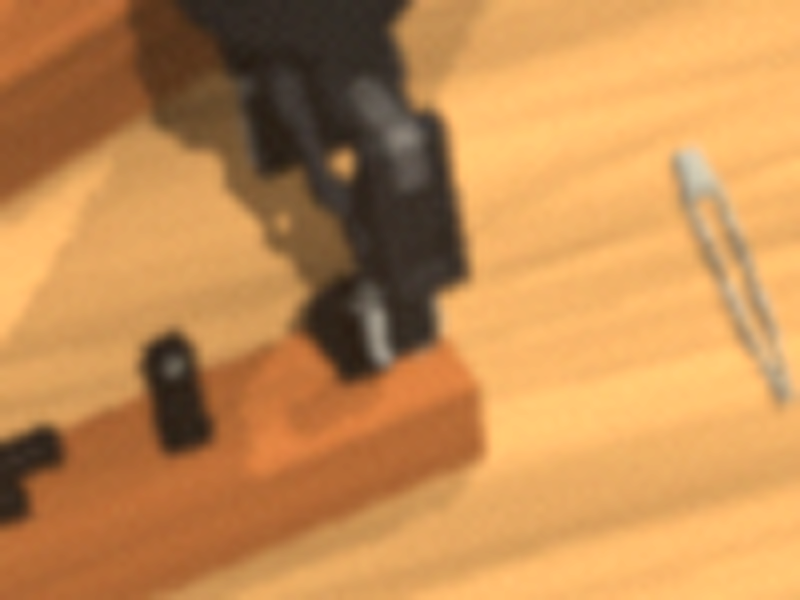

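```bash
python3 - <<'E'
from h import *
arm.move_l([*HEAD,.13],speed=.2); arm.move_ptp([.45,.0,.25],R(101.4))
for n in("scene","top"): cv2.imwrite(f"pics/{n}3.png",eyes.read_camera(n)[:,:,::-1])
s=cv2.imread("pics/scene3.png");t=cv2.imread("pics/top3.png")
for nm,im,box in(("scene",s,(145,205,90,65)),("top",t,(285,160,75,45))):
    for a,c,m in blobs(im.max(2)<50,*box): print("dark",nm,a,c)
f=lambda im,x,y:cv2.convertScaleAbs(cv2.resize(im[y:y+60,x:x+80],None,fx=5,fy=5,interpolation=2),alpha=1.6)
cv2.imwrite("pics/crop5.png",np.hstack([f(s,150,205),f(t,282,150)])); print(arm.get_clock())
E
```

```text
dark scene 86 [208.72093023 220.39534884]
dark scene 61 [186.57377049 229.36065574]
dark scene 96 [163.5        239.32291667]
dark top 34 [290.94117647 174.35294118]
dark top 19 [298. 178.]
dark top 48 [341.125 175.375]
dark top 31 [322.32258065 179.58064516]
dark top 21 [305.76190476 182.9047619 ]
dark top 9 [290.22222222 190.        ]
dark top 14 [299.  197.5]
dark top 20 [289.9  198.25]
7.1667
```

View pics/crop5.png

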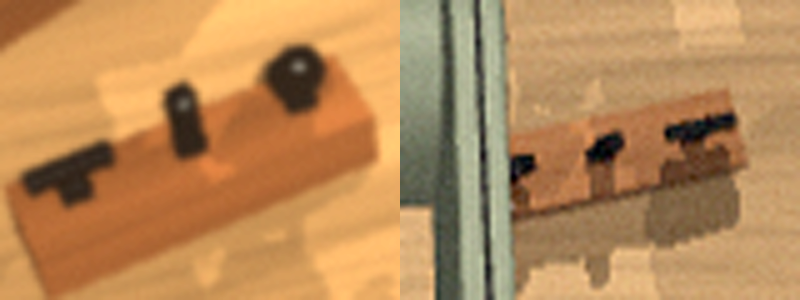

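The crop shows the round key unmoved in its slot, at (295,68) in the left half, and the other two keys standing. The fingers were around the key, so I doubt the width reading. I'll grip again harder and test it with a lift.

```bash
python3 - <<'E'
from h import *
np.set_printoptions(precision=3,suppress=True)
rd=lambda l:print(l,"w",round(arm.get_grip_width(),4),np.array(arm.get_ft_force()),round(arm.get_finger_force(),2),np.array(arm.get_ee_pos()),arm.get_clock())
arm.move_ptp([*HEAD,.11],R(101.4)); arm.move_l([*HEAD,.042],speed=.12,stop_force=8)
rd("open");arm.close_gripper(80);rd("closed");arm.pause(.2);rd("p")
z=.042
for i in range(2):
    z+=.012; arm.move_l([*HEAD,z],speed=.06); rd("up")
arm.move_l([*HEAD,.11],speed=.1); rd("up")
for n in("scene",): cv2.imwrite(f"pics/{n}4.png",eyes.read_camera(n)[:,:,::-1])
s=cv2.imread("pics/scene4.png")
f=lambda im,x,y:cv2.convertScaleAbs(cv2.resize(im[y:y+100,x:x+130],None,fx=6,fy=6,interpolation=2),alpha=1.6)
cv2.imwrite("pics/crop6.png",f(s,135,165))
E
```

```text
open w 0.0852 [ 0.093 -0.313 -0.206] 0.0 [ 0.528 -0.136  0.043] 8.7333
closed w 0.0022 [-0.355  0.207  2.589] 78.86 [ 0.528 -0.137  0.042] 9.55
p w 0.0023 [ 0.682 -0.091  3.29 ] 79.06 [ 0.528 -0.137  0.042] 9.75
up w 0.0017 [ 0.395  0.008 -0.914] 78.03 [ 0.528 -0.137  0.054] 10.1
up w 0.0022 [-0.01   0.462  0.008] 78.03 [ 0.528 -0.137  0.067] 10.45
up w 0.0016 [ 0.762  0.137 -0.185] 78.7 [ 0.527 -0.136  0.11 ] 11.0417
```

View pics/crop6.png

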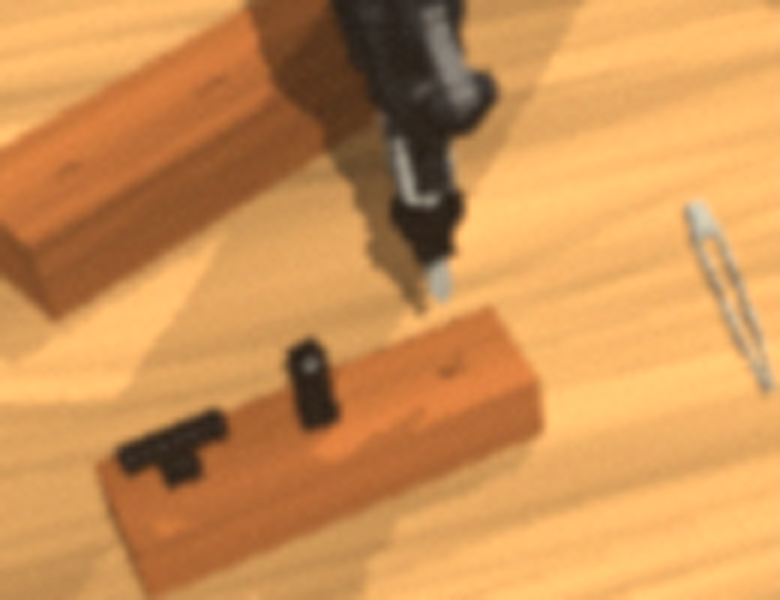

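The key is out: the crop shows its steel blade under the fingers at (440,280), the empty slot at (450,368), and the other two keys standing. Next I go to hover over the lock.

```bash
python3 - <<'E'
from h import *
np.set_printoptions(precision=4,suppress=True)
arm.move_l([*HEAD,.18],speed=.3); arm.move_ptp([*LOCK,.17],R(175.1)); arm.move_l([*LOCK,.136],speed=.12); arm.pause(.2)
print(arm.get_ee_pos(),down(),arm.get_ft_force(),arm.get_clock())
for n in("scene","top"): cv2.imwrite(f"pics/{n}5.png",eyes.read_camera(n)[:,:,::-1])
s=cv2.imread("pics/scene5.png")
cv2.imwrite("pics/crop7.png",cv2.convertScaleAbs(cv2.resize(s[125:185,300:380],None,fx=10,fy=10,interpolation=2),alpha=1.5))
e=np.array(arm.get_ee_pos())
for n,X in(("blade top",e-[0,0,.006]),("tip",e-[0,0,.032]),("mouth",[*LOCK,.094])): print(n,(proj("scene",X)-[300,125]+.5)*10)
o=cv2.imread("pics/scene0.png");print("scene plane",plane("scene",(334,164.8),.094))
E
```

```text
[0.4672 0.2397 0.1369] 175.08106313060844 [ 0.3858 -1.4752 -0.1926] 13.525
blade top [360.8722 288.4493]
tip [348.0197 363.597 ]
mouth [341.7959 392.8911]
scene plane [0.4709 0.2384 0.094 ]
```

View pics/crop7.png

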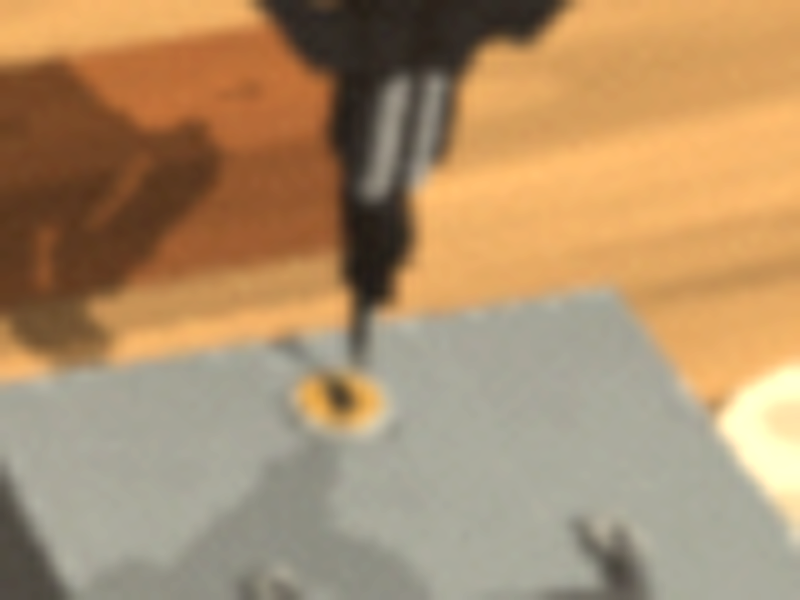

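The crop shows the tip at about (357,362), just behind the plug, whose centre is at (341,400). Compared with the projection, the tip appears about 1 px right and the mouth about 0.7 px down. That suggests a correction of +1 to 2 mm in x and −1 to −3 mm in y. I'll probe gently.

```bash
python3 - <<'E'
from h import *
np.set_printoptions(precision=4,suppress=True)
for dx,dy in((.0015,-.0012),(.0015,0),(.0015,-.0025)):
    p=LOCK+[dx,dy]
    arm.move_l([*p,.131],speed=.05); f0=np.array(arm.get_ft_force())
    hit=arm.move_l([*p,.112],speed=.025,stop_force=5)
    z=arm.get_ee_pos()[2]; print(dx,dy,hit,np.array(arm.get_ee_pos()),np.array(arm.get_ft_force())-f0,np.array(arm.get_wrist_torque()),arm.get_clock())
    if z<.1205: break
E
```

```text
0.0015 -0.0012 True [0.4677 0.2383 0.1128] [-1.3799 -0.5253  3.8826] [ 0.0153  0.0083 -0.0059] 14.575
```

The key entered cleanly and is about 13 mm deep, at the first pin. Now I'll ease it past the pins with small rocking along the keyway.

```bash
python3 - <<'E'
from h import *
np.set_printoptions(precision=4,suppress=True)
arm.close_gripper(120)
u=np.array([np.cos(np.radians(-4.9)),np.sin(np.radians(-4.9))])
e=np.array(arm.get_ee_pos());c=e[:2];z=e[2]
off=.0015
for i in range(24):
    z=max(arm.get_ee_pos()[2]-.0018,.0985)
    hit=arm.move_l([*(c+off*u),z],speed=.02,stop_force=14); off=-off
    e=np.array(arm.get_ee_pos());F=np.array(arm.get_ft_force())
    print(i,hit,e,F,round(arm.get_clock(),2))
    if e[2]<.0993 or F[2]>32 or arm.get_clock()>25: break
E
```

```text
0 False [0.4691 0.2381 0.1111] [ 0.3076 -0.5576  4.5011] 15.06
1 False [0.466  0.2383 0.1093] [ 0.7733 -0.2938  3.6784] 15.38
2 False [0.4689 0.238  0.1075] [ 0.0031 -0.2047  4.9798] 15.71
3 False [0.4663 0.2385 0.1062] [-0.5886 -0.8105  6.4612] 16.03
4 False [0.469  0.2382 0.1047] [-0.0881  0.3342  6.2144] 16.35
5 False [0.4659 0.2384 0.1029] [0.5875 0.1813 4.4662] 16.67
6 False [0.4685 0.2379 0.1007] [-1.2269  0.4129  3.068 ] 16.99
7 False [0.467  0.2388 0.0999] [-0.802   0.2536  8.0007] 17.32
8 False [0.4689 0.2385 0.0998] [-2.9838 -0.0861 12.8282] 17.62
9 False [0.4671 0.2388 0.0998] [ 0.734  -0.6314 11.0009] 17.93
10 False [0.4688 0.2385 0.0998] [-3.9025 -0.6155 11.9924] 18.23
11 False [0.4671 0.2388 0.0998] [-0.6559  0.0834 10.2504] 18.52
12 False [0.4688 0.2385 0.0998] [-4.4588  0.3518 12.3151] 18.82
13 False [0.4671 0.2388 0.0998] [-0.4207 -0.0789  9.9926] 19.12
14 False [0.4688 0.2386 0.0998] [-3.9055  0.9452 12.0659] 19.43
15 False [0.4671 0.2388 0.0998] [-0.8604 -0.9753  9.4857] 19.73
16 False [0.4689 0.2385 0.0998] [-4.0472  0.4736 11.664 ] 20.02
17 False [0.4671 0.2388 0.0998] [-0.5607 -0.0834 10.5   ] 20.32
18 False [0.4689 0.2385 0.0998] [-4.0731  1.083  12.695 ] 20.62
19 False [0.4671 0.2388 0.0998] [-1.0184  0.7164 10.6616] 20.93
20 False [0.4689 0.2385 0.0998] [-3.5357  0.4493 13.9115] 21.23
21 False [0.4671 0.2388 0.0998] [-0.7001 -0.3079 10.6147] 21.52
22 False [0.469  0.2385 0.0998] [-3.851  -0.133  13.2576] 21.82
23 False [0.4671 0.2388 0.0998] [-1.1081 -0.5751 10.2363] 22.12
```

The neck is on the face: z has stopped at 0.0998 under about 11 N, as expected. Now I centre the key and turn it clockwise in steps.

```bash
python3 - <<'E'
from h import *
np.set_printoptions(precision=4,suppress=True)
P=[.4680,.2386,.0985]
arm.move_l(P,speed=.02); arm.pause(.3)
def rd(l): print(l,np.array(arm.get_ee_pos()),round(down(),1),np.array(arm.get_ft_force()),np.array(arm.get_wrist_torque()),round(arm.get_finger_force(),1),round(arm.get_clock(),2))
rd(0)
for d in(8,20,35,50,65,80,90,96):
    arm.move_joints(arm.solve_ik(P,R(175.1-d))); rd(d)
    if abs(arm.get_wrist_torque()[2])>.6: print("stop");break
arm.pause(.3); rd("end")
cv2.imwrite("pics/scene6.png",eyes.read_camera("scene")[:,:,::-1])
s=cv2.imread("pics/scene6.png")
cv2.imwrite("pics/crop8.png",cv2.convertScaleAbs(cv2.resize(s[125:185,300:380],None,fx=10,fy=10,interpolation=2),alpha=1.5))
E
```

```text
0 [0.4682 0.239  0.0998] 175.1 [-2.9189 -0.2304 12.0932] [-0.0806  0.5088  0.0259] 87.8 22.68
8 [0.4685 0.2391 0.0998] 167.1 [-2.1579  0.2068 11.0885] [-0.0065  0.4308  0.049 ] 88.5 22.93
20 [0.4686 0.2392 0.0999] 155.1 [-2.5008 -0.2338 12.0262] [0.0258 0.3711 0.0037] 88.4 23.25
35 [0.4685 0.2391 0.0998] 140.1 [-1.7261  0.7632 11.3546] [0.006  0.4237 0.0495] 89.0 23.61
50 [0.4685 0.239  0.0998] 125.1 [-2.0257 -0.679  11.1227] [-0.0208  0.3758  0.0177] 89.4 23.97
65 [0.4683 0.2389 0.0998] 110.1 [-2.5447 -1.1739 11.8966] [-0.099   0.4131  0.0298] 89.7 24.32
80 [0.4682 0.2388 0.0998] 95.1 [-3.2682  0.1488 11.6205] [-0.1543  0.4453  0.0533] 90.0 24.68
90 [0.4681 0.2387 0.0998] 85.1 [-3.0316 -0.7304 11.7365] [-0.1196  0.522   0.0114] 90.1 24.98
96 [0.4681 0.2388 0.0998] 79.1 [-3.2714 -0.9122 11.4163] [-0.1014  0.5732  0.1215] 90.1 25.23
end [0.4681 0.2388 0.0998] 79.1 [-2.7771 -0.6737 12.339 ] [-0.1177  0.5363  0.0569] 90.1 25.52
```

View pics/crop8.png

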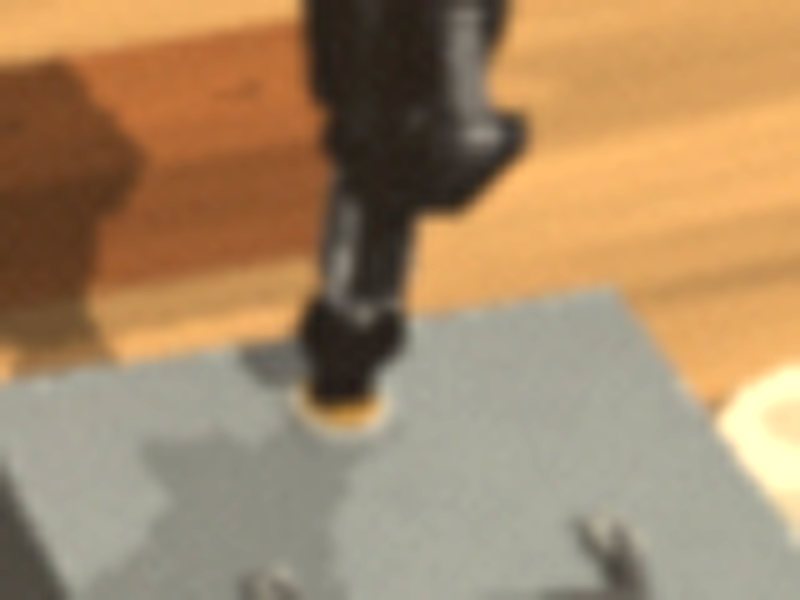

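The neck sits on the brass face at (342,400), with no gap and the blade fully in. The head has turned a quarter turn, and the fingers are still gripping it at about 90 N. I'm handing in.

```bash
python3 -c "
from cell import arm
print(arm.get_clock(),arm.close_job())"
```

```text
the job is handed in; nothing more can be done
25.575 None
```

I handed the job in at 25.6 s: the round key is fully home in the lock and turned about 96° clockwise. I couldn't read the plug angle directly, but allowing for play the plug should be at least 84° round. The fingers are still holding the key, and the other two keys were still standing in their block when I last looked, after lifting the round key out.

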